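# Clear the packing board with the wide scraper

### The job

Draw the wide scraper out of its leaning holder and use it to push all three cardboard pads off the white packing board into the dark wooden tray beside it; do not touch the pads with the gripper. Then slide the scraper back down into its holder, blade first, until it rests on the bottom, and let go of it only there. Leave the two lidded tubs and the spray bottle where they stand.

Things in the scene. Friction and masses are not known exactly. Their poses are not given: they have to be found in the camera images.
- scraper: wide scraper, 180 mm long, 0.3 kg: steel blade 120 mm wide, 8 mm thick, below a flat wooden handle 100 mm wide, 20 mm thick. Origin at the middle of the blade's straight lower edge; z runs up the length (blade 0 to 90 mm, handle 90 to 180 mm), y along the edge, x across the thickness. Starts in its sleeve blade down, lying on the lower wall. Grip the handle across its thickness
- sleeve: open-topped wooden sleeve of the fixed scraper holder, leaning 30 degrees, mouth towards the robot. Origin at the centre of its inner floor, 40 mm above the counter; z runs up the leaning axis to the mouth, y across its width, x its narrow way (negative: lower wall). Inside 18 (x) by 136 (y) mm, 75 mm deep, walls 5 mm. The holder's foot: plate 140 x 170 x 14 mm
- board: white plastic packing board, 190 x 190 mm, 30 mm thick, fixed. Origin at the centre of its underside, so its top is at z = 30 mm; x points to the edge where the tray stands
- tray: shallow dark wooden tray, fixed, standing against the board's +x edge (about 2 mm gap): 160 mm (x) by 200 mm (y) outside, walls 16 mm high and 4 mm thick, floor 4 mm thick. Origin at the centre of its underside; x as the board's x
- pad0: a loose brown cardboard packing pad, a flat slab 32 x 60 x 10 mm (x, y, z), 12 g, lying on the board; origin at its centre. The three pads are alike
- pad1: a loose brown cardboard packing pad, a flat slab 32 x 60 x 10 mm (x, y, z), 12 g, lying on the board; origin at its centre. The three pads are alike
- pad2: a loose brown cardboard packing pad, a flat slab 32 x 60 x 10 mm (x, y, z), 12 g, lying on the board; origin at its centre. The three pads are alike
- tub_a: bystander: lidded clear food tub, 100 mm across and 55 mm high; origin at the centre of its underside
- tub_b: bystander: lidded clear food tub like the other; origin at the centre of its underside
- spray: bystander: clear spray bottle with grey head, 68 mm across and 160 mm high; origin at the centre of its underside
Not all that is in view belongs to the job. What is shaped like the pad2 but blue or red is not meant. What is shaped like the pad0 but turquoise is not meant.

How it is judged:
By the outcome, as a careful person would: the job done as asked, in the order asked, and still so for the second after the job is handed in, with the robot touching nothing.
It also fails if it takes over 59 s, if anything falls off the work surface, if the arm or the gripper's body presses on something with over 40 N, if the wrist force passes 120 N, or if a joint passes its speed limit or range.

### The arm

A 6-joint arm with a two-finger parallel gripper is mounted at the origin on the work surface. World frame = base frame: x ahead of the robot, y to its left, z up, the work surface at z = 0. Lengths are in m, angles in rad, forces in N, time in s.
With the tool pointing down it reaches from about 0.35 to 0.85 m from the base axis. Payload 8.1 kg.
Tool frame: the origin (TCP) lies on the centre line of the jaws, within the pads' length; the fingertips stand robot.tips_ahead ahead of it and the grasp point (between the pads) lies 6 mm ahead of it (robot.tips_ahead is the distance from the TCP to the fingertips, in m); z points along the fingers, y is the line along which they close (so a half turn about z gives the same grasp; the last joint's range is limited). The gripper opens to 93 mm and grips with 3 to 60 N. Pads are 15 mm wide; open, the fingers measure 128 mm over their backs; the gripper's body (75 mm by 188 mm) begins 65 mm behind the grasp point.
Start: joints at [-1.338, 0.13, 1.488, -0, 1.523, -0.085], TCP at [0.188, -0.57, 0.208] pointing down, gripper open.
Joint ranges: [-2.96, 2.96], [-0.89, 2.26], [0.02, 2.5], [-1.34, 4.48], [0, 2.73], [-2.66, 2.66]. Speed limits (rad/s): [2.39, 2.39, 2.79, 3.14, 3.14, 3.14].

### API

Orientations are given as a rotation vector (axis times angle).
In Python, from plant import robot gives the robot as it stands.
- The arm moves only by the tool apply_moves, never from a script. Its arguments are lists of equal length, an entry for each row: "delta_pos": the shift along the tool's x, y, z in cm, a list of three; "twist": the turn about the tool's z in rad. A call has 1 to 8 rows; each row shifts and turns the commanded pose from where the row before left it, along the tool's axes as they then stand; what a row does not reach is not made up. A row lasts 1/8 s, in which the tool goes at most 62.5 mm and 10.7 degrees, less where a joint would pass 70% of its speed; a pose out of reach is approached as far as the arm can. A call with a gripper value outside its range is refused whole. "gripper" is the finger opening in cm, from 0 to 9.3, set as the call begins (left out, the last holds). The fingers move at their own pace and stop on an object; "squeeze" is the grip in N (left out, the last holds). Time passes only in rows, so rows that do not move let the fingers close. It gives the time, the measured TCP pose, the force, the opening and the grip force at its end, in the units of the state.
- robot.read_state(): the state, without advancing time (a new reading comes with each control period).
- robot.read_camera(name): name is "scene" or "side" or "wrist"; returns a dict with "frame" (480x640x3 uint8, red, green, blue), "vertical_fov" (degrees; the focal length in pixels is half the picture's height over the tangent of half this angle, whatever the lens; pixels are square), "cx", "cy" (the principal point, pixels), "k1" (the pictures are not rectified: a ray, as slopes to the right and down, at radius r is drawn at 1 + k1 r^2 times it, then the intrinsics apply), "R" (3x3) and "t" (3): a world point X has camera coordinates R X + t. Camera axes: x right, y down, z forward; pixel columns grow to the right and rows downward; lengths in m; the calibration is good to about 2 mm. A picture is of the moment at which its call begins. There is no depth.
- robot.close_job(): hands the job in; it is judged then, once.
The state is a dict: "t": time; "q": joint angles; "dq": joint speeds; "joint_torque": joint torques, N m; "tool_pos": TCP position; "orientation": TCP orientation; "force": force on the tool from outside, world axes, zero at the start; "wrist_torque": the same for the moment, N m; "opening": finger opening in m; "gripper_force": force on a finger pad.
Only numpy, scipy, OpenCV 4.12 (cv2) and the standard library are available. Lean on these libraries where they do the work, as an engineer would, in place of code of your own. Each camera call takes 0.05 s, during which the arm holds its last target. There are 200 camera calls.

## Working session

There is one attempt and no reset: what is moved stays moved. The work goes in short steps, Python scripts to look and compute and a tool call to move; the robot and the scene stay as the last step left them, time stands still between calls to the robot, and variables do not carry over. Pictures are saved under pics/ and viewed, at most 10 in all, crops included, and the job is handed in when it is done.

Besides the shell and the picture viewer there is one more tool, called after ">>>" as a command line: name --pt "numbers of a row" for each row, then --argument value for the rest. apply_moves: Moves the arm, as the interface text tells. Its arguments: {"type":"object","properties":{"delta_pos":{"type":"array"},"twist":{"type":"array"},"gripper":{"type":"number"},"squeeze":{"type":"number"}},"required":["delta_pos","twist"]}

```bash
ls; mkdir -p pics
python3 - <<'E'
from plant import robot
import cv2,pickle
s=robot.read_state(); print(s, robot.tips_ahead)
d={}
for n in("scene","side","wrist"):
    c=robot.read_camera(n); d[n]=c
    cv2.imwrite(f"pics/{n}0.png",c["frame"][:,:,::-1]); print(n,c["vertical_fov"],c["cx"],c["cy"],c["k1"],c["R"],c["t"])
pickle.dump(d,open("cams0.pkl","wb"))
E
```

```text
pics
{'t': 0.0, 'q': array([-1.33840912e+00,  1.31152990e-01,  1.48925727e+00,  3.13893749e-05,
        1.52298850e+00, -8.53840754e-02]), 'dq': array([-0.00060962,  0.00019215, -0.00123174, -0.00073977,  0.0005358 ,
        0.00073607]), 'joint_torque': array([-2.31836413e-03, -5.59851766e+01, -4.91755664e+01,  7.66095263e-02,
        3.57118074e-02, -1.51521290e-04]), 'tool_pos': array([ 0.18737887, -0.56938401,  0.20650443]), 'orientation': array([-3.10024137e+00, -4.96768738e-01,  1.59131606e-04]), 'force': array([ 0.53117876,  0.15855666, -0.69203396]), 'wrist_torque': array([-0.01690424,  0.07502022, -0.01159575]), 'gripper_force': 0.0, 'opening': 0.09291034741107249} 0.025
scene 50.10317874332692 318.4060584209847 234.81794481487404 -0.09777092071197095 [[ 0.87139601  0.49051968 -0.00770904]
 [ 0.4023873  -0.72364359 -0.56073561]
 [-0.28063045  0.48552075 -0.82795903]] [-0.4863481  -0.20951772  1.73065915]
side 52.324490282481335 313.9337943414452 238.3973359828909 0.010795911877635582 [[ 0.93272208 -0.3600889  -0.01911806]
 [-0.19942997 -0.47095089 -0.85932121]
 [ 0.30042836  0.80532058 -0.51107882]] [-0.50266955  0.14139969  1.0434315 ]
wrist 65.89271051661615 319.7985198744526 236.03169218639377 -0.00162770387813512 [[ 0.31179014 -0.95014788 -0.00243095]
 [-0.91676169 -0.30150481  0.26199781]
 [-0.24966961 -0.07945973 -0.96506541]] [-0.59934747 -0.03057932  0.39175558]
```

View pics/scene0.png

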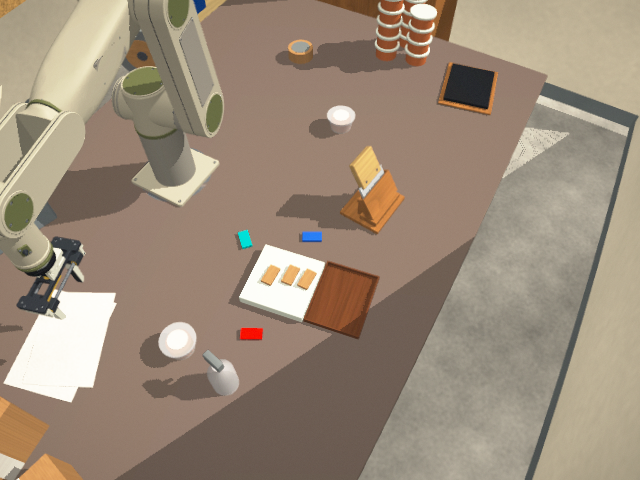

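View pics/side0.png

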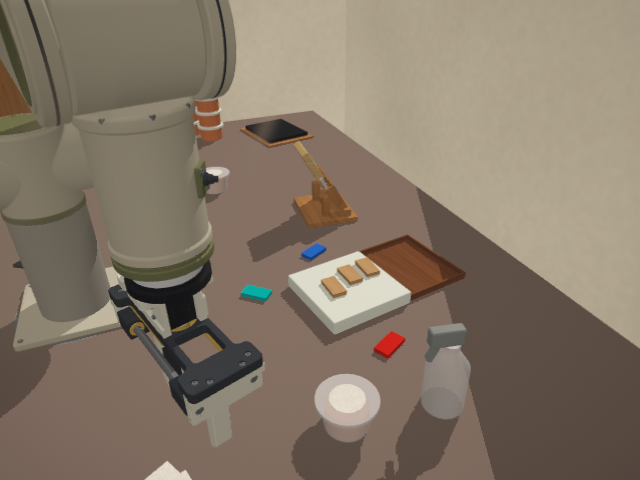

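The pictures show the board at about (285,283), the tray at (342,298), the holder and scraper at (372,195) and the pads at (271,275), (291,275) and (307,279) in the scene view. The blue, red and turquoise pads are distractors.

```bash
cat > h.py <<'E'
import numpy as np,cv2
def K(c):
    f=240/np.tan(np.radians(c["vertical_fov"]/2)); return np.array([[f,0,c["cx"]],[0,f,c["cy"]],[0,0,1.]])
def ray(c,uv):
    p=cv2.undistortPoints(np.array(uv,float).reshape(-1,1,2),K(c),np.array([c["k1"],0,0,0.])).reshape(-1,2)
    # model: distorted = u*(1+k1 r^2), same as cv2
    d=np.c_[p,np.ones(len(p))]@c["R"]; return -c["R"].T@c["t"],d
def plane(c,uv,z):
    o,d=ray(c,uv); return o+d*((z-o[2])/d[:,2])[:,None]
def tri(c1,u1,c2,u2):
    o1,d1=ray(c1,[u1]);o2,d2=ray(c2,[u2]);A=np.c_[d1[0],-d2[0]];s=np.linalg.lstsq(A,o2-o1,rcond=None)[0]
    a=o1+d1[0]*s[0];b=o2+d2[0]*s[1];return (a+b)/2,np.linalg.norm(a-b)
def proj(c,X):
    return cv2.projectPoints(np.array(X,float).reshape(-1,1,3),cv2.Rodrigues(c["R"])[0],c["t"],K(c),np.array([c["k1"],0,0,0.]))[0].reshape(-1,2)
E
python3 - <<'E'
import pickle,cv2,numpy as np
from h import *
np.set_printoptions(precision=4,suppress=True)
d=pickle.load(open("cams0.pkl","rb"))
boxes={"scene":(230,240,330,325),"side":(280,245,415,335)}
for n in("scene","side"):
    c=d[n];f=c["frame"];x0,y0,x1,y1=boxes[n]
    hsv=cv2.cvtColor(f,cv2.COLOR_RGB2HSV)
    roi=np.zeros(f.shape[:2],np.uint8);roi[y0:y1,x0:x1]=255
    w=cv2.inRange(hsv,(0,0,170 if n=="scene" else 150),(180,60,255))&roi
    k=max(cv2.findContours(w,0,2)[0],key=cv2.contourArea)
    q=cv2.approxPolyDP(k,0.03*cv2.arcLength(k,True),True).reshape(-1,2)
    print(n,"board",q.tolist()); print(plane(c,q,.03))
    p=cv2.inRange(hsv,(8,80,130),(28,255,255))&roi
    hole=np.zeros_like(p);cv2.drawContours(hole,[cv2.convexHull(k)],-1,255,-1); p&=cv2.erode(hole,np.ones((5,5)))
    for k in cv2.findContours(p,0,2)[0]:
        if cv2.contourArea(k)<40: continue
        W=plane(c,k.reshape(-1,2),.04)[:,:2]
        r=cv2.minAreaRect((W*1000).astype(np.float32)); print("pad",r)
c=d["scene"]
out=[]
for n,(x0,y0,x1,y1) in {"scene":(320,130,420,240),"side":(275,130,375,235)}.items():
    out.append(cv2.resize(d[n]["frame"][y0:y1,x0:x1],(400,440 if n=="scene" else 420),interpolation=cv2.INTER_CUBIC)[:420])
cv2.imwrite("pics/crop.png",np.hstack(out)[:,:,::-1])
print("tray",plane(c,[(331,263),(379,275),(359,335),(305,320)],.016))
E
```

```text
scene board [[265, 244], [239, 297], [301, 321], [324, 262]]
[[ 0.4363 -0.1081  0.03  ]
 [ 0.4682 -0.293   0.03  ]
 [ 0.6567 -0.2709  0.03  ]
 [ 0.6205 -0.0771  0.03  ]]
pad ((606.603759765625, -154.57583618164062), (33.17012023925781, 61.688018798828125), 1.8940801620483398)
pad ((559.1607055664062, -165.4402618408203), (33.665435791015625, 61.62831115722656), 5.029818534851074)
pad ((509.50054931640625, -193.46083068847656), (33.93864440917969, 61.604888916015625), 3.760308027267456)
side board [[410, 291], [374, 263], [366, 277], [358, 251], [288, 275], [334, 333]]
[[ 0.6518 -0.262   0.03  ]
 [ 0.6312 -0.1399  0.03  ]
 [ 0.5902 -0.182   0.03  ]
 [ 0.6199 -0.08    0.03  ]
 [ 0.4363 -0.1096  0.03  ]
 [ 0.4558 -0.3203  0.03  ]]
pad ((506.4921875, -198.20114135742188), (35.09720993041992, 68.3297119140625), 3.2796287536621094)
pad ((558.25341796875, -170.86874389648438), (32.88344192504883, 68.95492553710938), 2.9256553649902344)
pad ((605.0617065429688, -159.9463653564453), (32.21174240112305, 69.07838439941406), 0.39531368017196655)
tray [[ 0.636  -0.0627  0.016 ]
 [ 0.777  -0.0307  0.016 ]
 [ 0.8107 -0.225   0.016 ]
 [ 0.6611 -0.2577  0.016 ]]
```

View pics/crop.png

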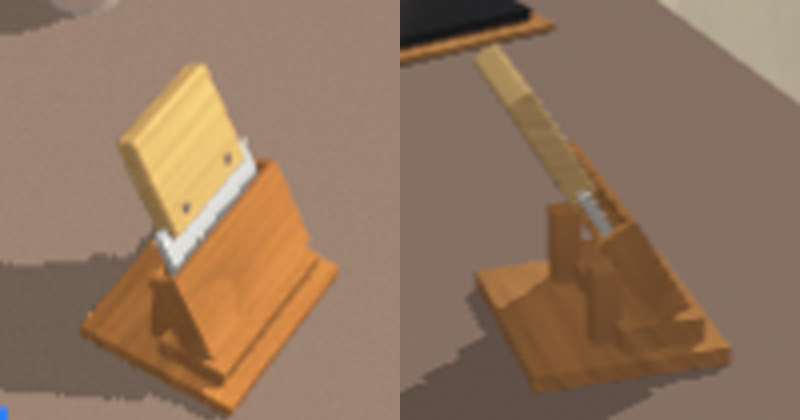

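The crop shows the handle's top upper-face edge from about (353,168) to (372,147) in the scene view, with the scraper leaning towards the robot. I cast these points onto planes at their known heights.

Run:
```python
import pickle
from h import *
np.set_printoptions(precision=4,suppress=True)
d=pickle.load(open("cams0.pkl","rb"))
S=lambda x,y:(320+x/4-.4,130+y/4-.4)
D=lambda x,y:(275+(x-400)/4-.4,130+y/4-.4)
c=d["scene"];e=d["side"]
print("cam",-c["R"].T@c["t"],-e["R"].T@e["t"])
print("handle top",plane(c,[S(207,68),S(132,150)],.1984))
print("handle bot",plane(c,[S(243,157),S(172,237)],.1204))
print("wall mouth",plane(c,[S(276,160),S(174,274)],.112))
print("foot L,B,R",plane(c,[S(82,328),S(232,405),S(338,268)],.014))
print("foot side L,B,R",plane(e,[D(474,273),D(536,382),D(730,352)],.014))
print("bl side wall mouth near",plane(e,[D(640,222)],.112))
print("handle side top", plane(e,[D(497,45),D(478,55),D(530,100),D(510,105)],.1984))
```

```text
cam [ 0.9938 -0.7533  1.3117] [ 0.1836 -0.9547  0.6452]
handle top [[0.5986 0.2521 0.1984]
 [0.587  0.1527 0.1984]]
handle bot [[0.6363 0.2514 0.1204]
 [0.624  0.1538 0.1204]]
wall mouth [[0.6575 0.2682 0.112 ]
 [0.6385 0.1293 0.112 ]]
foot L,B,R [[0.5703 0.1178 0.014 ]
 [0.7055 0.1088 0.014 ]
 [0.7222 0.2713 0.014 ]]
foot side L,B,R [[0.5822 0.2815 0.014 ]
 [0.5664 0.1097 0.014 ]
 [0.7023 0.0971 0.014 ]]
bl side wall mouth near [[0.6447 0.1182 0.112 ]]
handle side top [[0.594  0.2452 0.1984]
 [0.5759 0.2319 0.1984]
 [0.5789 0.1406 0.1984]
 [0.5644 0.1377 0.1984]]
```

Add to h.py:
```python
def go(target,yawy=None):
    """from measured pose: shift in tool axes (cm) to world target, and twist (rad) for tool-y yaw (deg)"""
    from plant import robot
    from scipy.spatial.transform import Rotation as Rn
    s=robot.read_state();R=Rn.from_rotvec(s["orientation"]).as_matrix()
    y=np.degrees(np.arctan2(R[1,1],R[0,1]))
    print("t %.2f pos %s yawy %.2f tilt %.4f open %.4f gf %.1f F %s"%(s["t"],np.round(s["tool_pos"],4),y,R[2,2],s["opening"],s["gripper_force"],np.round(s["force"],1)))
    if yawy is not None: print("twist",np.radians(y-yawy))
    print("shift cm",np.round(R.T@(np.array(target)-s["tool_pos"])*100,2), "J",np.round(s["q"],2))
```

```text
(no output)
```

>>> apply_moves --pt "0 0 -1.5" --pt "0 0 -1.5" --pt "0 0 -1.5" --pt "0 0 -1.5" --pt "0 0 -1.5" --pt "0 0 -1.5" --pt "0 0 -1.5" --twist '[-0.164,-0.164,-0.164,-0.164,-0.164,-0.164,-0.164]' --gripper 9.3

```text
t: 1.02
tool_pos: [0.1874, -0.5698, 0.3126]
orientation: [-2.329, -2.108, -0.001]
force: [0.2, -0.7, -0.6]
opening: 0.0928
gripper_force: 0.0
```

```bash
python3 -c "
from h import *
go((.59,.2,.30),-6.2)"
```

```text
t 1.02 pos [ 0.1874 -0.5698  0.3126] yawy -5.71 tilt -1.0000 open 0.0928 gf 0.0 F [ 0.2 -0.7 -0.6]
twist 0.00861560857083638
shift cm [80.6  32.4   1.31] J [-1.34  0.11  1.32 -0.    1.71 -1.24]
```

>>> apply_moves --pt "5 2 0" --pt "5 2 0" --pt "5 2 0" --pt "5 2 0" --pt "5 2 0" --pt "5 2 0" --pt "5 2 0" --pt "5 2 0" --twist '[0.009,0,0,0,0,0,0,0]'

```text
t: 2.02
tool_pos: [0.392, -0.1889, 0.3124]
orientation: [2.344, 2.091, 0.0]
force: [0.7, -1.1, 0.2]
opening: 0.0929
gripper_force: 0.0
```

>>> apply_moves --pt "5 2 0" --pt "5 2 0" --pt "5 2 0" --pt "5 2 0" --pt "5 2 0" --pt "5 2 0" --pt "5 2 0" --pt "4.5 2 0" --twist '[0,0,0,0,0,0,0,0]'

```text
t: 3.02
tool_pos: [0.5959, 0.1856, 0.3121]
orientation: [-2.344, -2.092, 0.001]
force: [-0.0, 0.2, 0.2]
opening: 0.0929
gripper_force: 0.0
```

Run:
```python
from h import *
from plant import robot
go((.59,.2,.30),-6.2)
a=robot.read_camera("scene");b=robot.read_camera("wrist")
cv2.imwrite("pics/w1.png",b["frame"][:,:,::-1])
import pickle;pickle.dump({"scene":a,"wrist":b},open("cams1.pkl","wb"))
print(proj(b,[(.588,.2,.1984),(.571,.2,.188)]))
```

```text
t 3.02 pos [0.5959 0.1856 0.3121] yawy -6.50 tilt -1.0000 open 0.0929 gf 0.0 F [-0.   0.2  0.2]
twist -0.005229789326926379
shift cm [ 1.36 -0.75  1.21] J [ 0.22  0.18  1.25 -0.    1.72  0.33]
[[307.54018515 218.08393659]
 [287.60693763 217.63612179]]
```

View pics/w1.png

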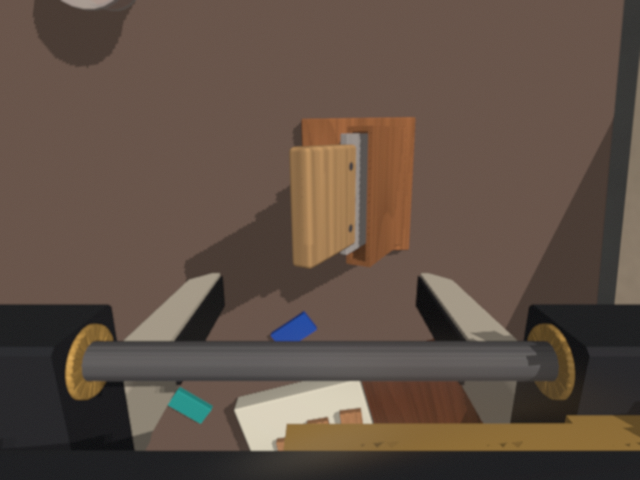

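The wrist view shows the handle's top with its robot-side edge from (292,148) to (294,263). The upper edge runs from about (309,147) to (311,265).

Run:
```python
import pickle
from h import *
np.set_printoptions(precision=4,suppress=True)
b=pickle.load(open("cams1.pkl","rb"))["wrist"]
hsv=cv2.cvtColor(b["frame"],cv2.COLOR_RGB2HSV)
print(hsv[200,285:375:4].tolist())
print("low",plane(b,[(292,148),(294,263)],.188),"up",plane(b,[(309,147),(311,265)],.1984))
print("bot",plane(b,[(355,144),(354,240)],.1204),"blade s=90 x=-1",plane(b,[(342,135),(342,253)],.1175))
print("foot R corners",plane(b,[(414,118),(409,248)],.014))
print("board",plane(b,[(236,404),(361,381)],.03), "bluepad")
```

```text
[[10, 72, 74], [13, 85, 78], [16, 123, 137], [16, 121, 135], [16, 123, 141], [16, 122, 161], [16, 124, 183], [16, 124, 156], [15, 123, 168], [16, 123, 174], [16, 121, 164], [16, 122, 169], [16, 122, 167], [16, 124, 165], [16, 124, 163], [16, 122, 159], [16, 124, 163], [16, 121, 160], [13, 24, 146], [13, 20, 88], [12, 36, 91], [12, 154, 124], [12, 154, 131]]
low [[0.582  0.2553 0.188 ]
 [0.5711 0.1601 0.188 ]] up [[0.5957 0.2548 0.1984]
 [0.5861 0.1603 0.1984]]
bot [[0.6374 0.2509 0.1204]
 [0.628  0.1553 0.1204]] blade s=90 x=-1 [[0.6259 0.2606 0.1175]
 [0.6145 0.1417 0.1175]]
foot R corners [[0.7208 0.2705 0.014 ]
 [0.7065 0.1054 0.014 ]]
board [[ 0.4406 -0.0996  0.03  ]
 [ 0.6251 -0.0807  0.03  ]] bluepad
```

>>> apply_moves --pt "1.65 -0.3 3" --pt "0 0 3.5" --pt "0 0 3.5" --pt "0 0 3.4" --pt "0 0 0" --twist '[0,0,0,0,0]'

```text
t: 3.75
tool_pos: [0.5918, 0.1992, 0.1749]
orientation: [-2.342, -2.089, 0.01]
force: [-0.0, -0.9, -0.1]
opening: 0.0931
gripper_force: 0.0
```

>>> apply_moves --pt "0 0 0" --pt "0 0 0" --pt "0 0 0" --pt "0 0 0" --pt "0 0 0" --pt "0 0 0" --pt "0 0 0" --pt "0 0 0" --twist '[0,0,0,0,0,0,0,0]' --gripper 1.5 --squeeze 15

```text
t: 4.75
tool_pos: [0.593, 0.2011, 0.1827]
orientation: [-2.342, -2.091, 0.0]
force: [-16.6, -2.9, 24.5]
opening: 0.0197
gripper_force: 19.5
```

```bash
python3 -c "
from h import *
go((.595,.2022,.178),-6.4)"
```

```text
t 4.75 pos [0.593  0.2011 0.1827] yawy -6.49 tilt -1.0000 open 0.0197 gf 19.5 F [-16.6  -2.9  24.5]
twist -0.0014973237235990852
shift cm [0.13 0.18 0.47] J [0.24 0.21 1.44 0.   1.49 0.36]
```

Run:
```python
from h import *
from plant import robot
a=robot.read_camera("side")["frame"][90:260,200:400];b=robot.read_camera("scene")["frame"][90:260,290:490]
cv2.imwrite("pics/g1.png",cv2.resize(np.hstack([a,b]),(800,340),interpolation=cv2.INTER_CUBIC)[:,:,::-1])
```

```text
(no output)
```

View pics/g1.png

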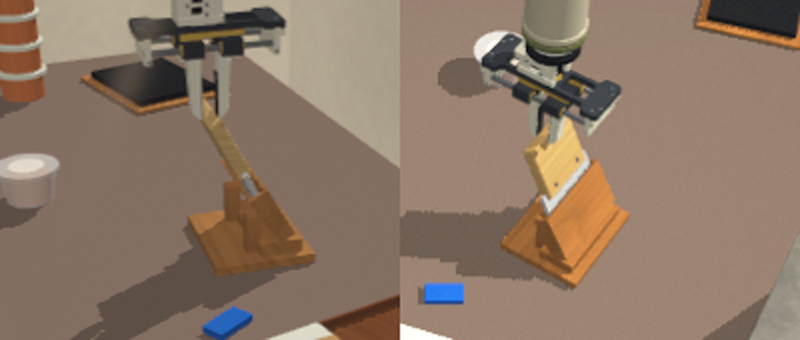

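The side and scene crops show the fingertips over the top of the handle, at side crop (205,105). The scraper is still in its sleeve and tilted a little less than before. I pull gently along the sleeve axis.

>>> apply_moves --pt "0 -0.25 -0.43" --pt "0 -0.25 -0.43" --pt "0 -0.25 -0.43" --pt "0 -0.25 -0.43" --pt "0 0 0" --twist '[0,0,0,0,0]'

```text
t: 5.48
tool_pos: [0.5845, 0.2017, 0.1961]
orientation: [2.344, 2.091, 0.001]
force: [-0.3, 0.4, -0.6]
opening: 0.015
gripper_force: 0.0
```

Run:
```python
from h import *
from plant import robot
go((.595,.2022,.178),-6.4)
a=robot.read_camera("side")["frame"][90:230,240:380];b=robot.read_camera("scene")["frame"][100:240,310:450]
cv2.imwrite("pics/g2.png",cv2.resize(np.hstack([a,b]),(800,400),interpolation=cv2.INTER_CUBIC)[:,:,::-1])
```

```text
t 5.47 pos [0.5845 0.2017 0.1961] yawy -6.53 tilt -1.0000 open 0.0150 gf 0.0 F [-0.3  0.4 -0.6]
twist -0.0022744125095806728
shift cm [0.17 1.03 1.81] J [0.25 0.18 1.45 0.   1.51 0.36]
```

View pics/g2.png

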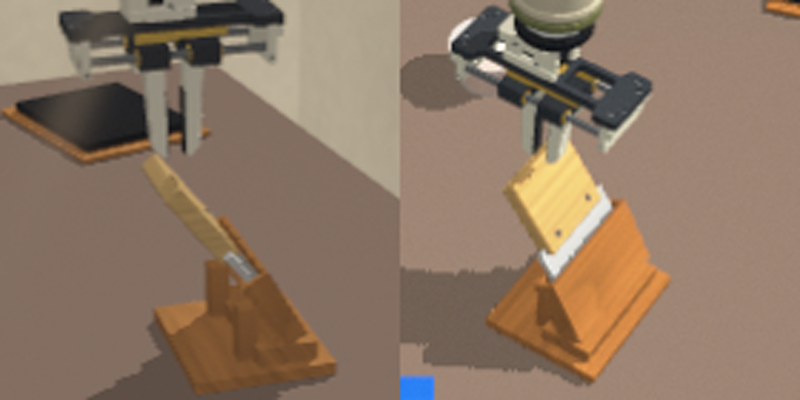

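The scraper slipped out of the grip; in the side crop the fingertips at (175,152) are clear of the handle. I lift away and re-measure it.

>>> apply_moves --pt "0 0 -4" --pt "0 0 -4" --pt "0 -4 -2" --pt "0 -5 0" --pt "0 -5 0" --pt "0 0 0" --twist '[0,0,0,0,0,0]' --gripper 9.3

```text
t: 6.32
tool_pos: [0.4429, 0.218, 0.2958]
orientation: [-2.342, -2.093, -0.0]
force: [-0.1, -0.0, -0.1]
opening: 0.0705
gripper_force: 0.0
```

Run:
```python
from h import *
from plant import robot
import pickle
np.set_printoptions(precision=1,suppress=True)
go((.595,.2022,.178),-6.4)
d0=pickle.load(open("cams0.pkl","rb"));d0["wrist"]=pickle.load(open("cams1.pkl","rb"))["wrist"]
d={n:robot.read_camera(n) for n in("scene","side","wrist")};pickle.dump(d,open("cams2.pkl","wb"))
box={"scene":(335,140,400,195),"side":(285,135,335,185)}
for n in box:
  x0,y0,x1,y1=box[n]
  for D in(d0,d):
    hsv=cv2.cvtColor(D[n]["frame"],cv2.COLOR_RGB2HSV)[y0:y1,x0:x1]
    m=cv2.inRange(hsv,(14,70,110),(26,175,255))
    k=max(cv2.findContours(m,0,2)[0],key=cv2.contourArea)
    q=cv2.approxPolyDP(k,2.0,True).reshape(-1,2)+[x0,y0]
    print(n,cv2.contourArea(k),q.tolist())
ims=[]
for n in("scene","side"):
  x0,y0,x1,y1=box[n]
  for D in (d0,d): ims.append(cv2.resize(D[n]["frame"][y0-10:y0+60,x0-10:x0+60],(400,300),interpolation=cv2.INTER_CUBIC))
cv2.imwrite("pics/cmp.png",np.vstack([np.hstack(ims[:2]),np.hstack(ims[2:])])[:,:,::-1])
```

```text
t 6.33 pos [0.4 0.2 0.3] yawy -6.42 tilt -1.0000 open 0.0705 gf 0.0 F [-0.1 -0.  -0.1]
twist -0.0003934259938486416
shift cm [ 0.1 15.3 11.8] J [ 0.3 -0.2  1.6  0.   1.7  0.5]
scene 805.0 [[370, 145], [365, 146], [349, 164], [358, 187], [362, 188], [380, 169]]
scene 840.0 [[366, 145], [361, 147], [345, 166], [357, 186], [362, 188], [379, 169]]
side 461.0 [[285, 140], [285, 143], [295, 141], [293, 146], [316, 178], [312, 182], [314, 184], [321, 184], [318, 179], [321, 176], [329, 181], [326, 184], [332, 184], [299, 141], [300, 138], [312, 135]]
side 440.5 [[289, 147], [296, 159], [313, 177], [314, 184], [320, 184], [317, 179], [323, 178], [323, 174], [332, 184], [322, 170], [294, 143]]
```

View pics/cmp.png

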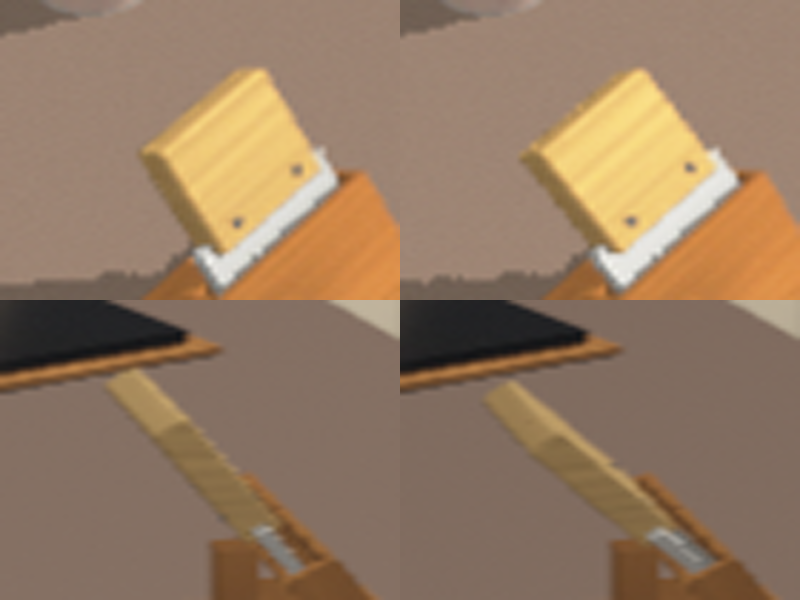

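The scraper now leans about 7° further than before, resting on the lower lip in the right-hand crops. A vertical tool wedges off the leaning handle, so I check how the tool behaves at the edge of its reach.

>>> apply_moves --pt "0 5 -1" --pt "0 6 0" --pt "0 6 0" --pt "0 6 0" --pt "0 6 0" --pt "0 6 0" --pt "0 6 0" --pt "0 6 0" --twist '[0,0,0,0,0,0,0,0]'

```text
t: 7.48
tool_pos: [0.8457, 0.1648, 0.2967]
orientation: [2.333, 2.08, 0.042]
force: [47.8, 8.4, 60.5]
opening: 0.093
gripper_force: 0.0
```

Run:
```python
from h import *
from plant import robot
go((.595,.2022,.178),-6.4)
```

```text
t 7.47 pos [0.8457 0.1648 0.2967] yawy -6.56 tilt -0.9995 open 0.0930 gf 0.0 F [47.8  8.4 60.5]
twist -0.0027982328881385786
shift cm [  0.74 -25.67  11.12] J [0.13 1.08 0.02 0.   2.01 0.25]
```

>>> apply_moves --pt "0 0 0" --pt "0 0 0" --twist '[0,0]'

```text
t: 7.72
tool_pos: [0.8453, 0.1654, 0.2992]
orientation: [2.332, 2.079, 0.045]
force: [0.1, -0.2, 1.8]
opening: 0.0927
gripper_force: 0.0
```

Run:
```python
from h import *
from plant import robot
go((.595,.2022,.178),-6.4)
s=robot.read_state();from scipy.spatial.transform import Rotation as R
print(R.from_rotvec(s["orientation"]).as_matrix()[:,2],s["q"])
```

```text
t 7.72 pos [0.8453 0.1654 0.2992] yawy -6.57 tilt -0.9994 open 0.0927 gf 0.0 F [ 0.1 -0.2  1.8]
twist -0.00305182117254543
shift cm [  0.68 -25.66  11.32] J [0.13 1.08 0.02 0.   2.01 0.25]
[ 0.03272075  0.00644813 -0.99944373] [0.13279585 1.07795176 0.02451397 0.00227042 2.00583329 0.24837857]
```

The tool settles with a small outward tilt of about 1.9° at the reach limit. I check with slow rows whether this grows and persists.

>>> apply_moves --pt "0 2 0" --pt "0 2 0" --pt "0 2 0" --pt "0 2 0" --twist '[0,0,0,0]'

```text
t: 8.22
tool_pos: [0.8765, 0.1475, 0.2822]
orientation: [2.31, 2.061, 0.111]
force: [0.4, 1.0, -0.9]
opening: 0.0929
gripper_force: 0.0
```

>>> apply_moves --pt "0 -2 0" --pt "0 -4 0" --pt "0 -4 0" --pt "0 0 0" --twist '[0,0,0,0]'

```text
t: 8.72
tool_pos: [0.7881, 0.1588, 0.2744]
orientation: [2.313, 2.065, 0.103]
force: [1.0, -0.5, 0.3]
opening: 0.0928
gripper_force: 0.0
```

Run:
```python
from h import *
from plant import robot
go((.595,.2022,.178),-6.4)
s=robot.read_state();from scipy.spatial.transform import Rotation as R
print(R.from_rotvec(s["orientation"]).as_matrix()[:,2],s["q"])
```

```text
t 8.72 pos [0.7881 0.1588 0.2744] yawy -6.52 tilt -0.9970 open 0.0928 gf 0.0 F [ 1.  -0.5  0.3]
twist -0.0021721769444913303
shift cm [  1.93 -20.33   8.21] J [0.13 0.63 0.75 0.   1.69 0.25]
[ 0.07583048  0.01467607 -0.99701271] [0.13295474 0.62929994 0.74928246 0.00452412 1.68582495 0.24666477]
```

The tilt persists at 4.4° after moving back inside the reach, so the documented "as far as the arm can" behaviour lets me tilt the tool outward. I move to an azimuth near the sleeve's (about −7°) and build it up there.

>>> apply_moves --pt "-5 0 -1" --pt "-5 0 -1" --pt "-5 0 -1" --pt "-5 0 -1" --pt "-5 1 0" --pt "-3 2 0" --pt "0 3 0" --pt "0 3 0" --twist '[0,0,0,0,0,0,0,0]'

```text
t: 9.72
tool_pos: [0.8471, -0.1328, 0.3196]
orientation: [2.309, 2.056, 0.114]
force: [-0.1, -0.8, 0.6]
opening: 0.0929
gripper_force: 0.0
```

>>> apply_moves --pt "0 3 0" --pt "0 3 0" --pt "0 3 0" --pt "0 3 0" --pt "0 3 0" --pt "0 3 0" --pt "0 3 0" --pt "0 3 0" --twist '[0,0,0,0,0,0,0,0]'

```text
t: 10.72
tool_pos: [0.9385, -0.1354, 0.2879]
orientation: [2.216, 1.973, 0.255]
force: [-0.3, 0.4, 0.0]
opening: 0.0927
gripper_force: 0.0
```

```bash
cat >> h.py <<'E'
def st():
    from plant import robot
    from scipy.spatial.transform import Rotation as Rn
    s=robot.read_state();R=Rn.from_rotvec(s["orientation"]).as_matrix()
    z=R[:,2];print("t %.2f pos %s tilt %.2f az %.1f xaxis %s q %s F %s op %.4f gf %.1f"%(s["t"],np.round(s["tool_pos"],4),np.degrees(np.arccos(-z[2])),np.degrees(np.arctan2(z[1],z[0])),np.round(R[:,0],3),np.round(s["q"],3),np.round(s["force"],1),s["opening"],s["gripper_force"]))
    return s,R
E
python3 -c "
from h import *
st()"
```

```text
t 10.72 pos [ 0.9385 -0.1354  0.2879] tilt 13.57 az -2.2 xaxis [0.114 0.993 0.018] q [-0.214  1.105  0.022  0.042  1.781 -0.084] F [-0.3  0.4  0. ] op 0.0927 gf 0.0
```

>>> apply_moves --pt "0 3 0" --pt "0 3 0" --pt "0 3 0" --pt "0 3 0" --pt "0 3 0" --pt "0 3 0" --pt "0 3 0" --pt "0 3 0" --twist '[0,0,0,0,0,0,0,0]'

```text
t: 11.72
tool_pos: [1.0076, -0.1389, 0.2984]
orientation: [2.105, 1.87, 0.405]
force: [0.1, 0.9, -0.7]
opening: 0.0927
gripper_force: 0.0
```

```bash
python3 -c "
from h import *
st()"
```

```text
t 11.72 pos [ 1.0076 -0.1389  0.2984] tilt 23.57 az -4.8 xaxis [0.115 0.993 0.014] q [-0.206  1.118  0.022  0.049  1.593 -0.077] F [ 0.1  0.9 -0.7] op 0.0927 gf 0.0
```

>>> apply_moves --pt "-1 3 0" --pt "-1 3 0" --pt "0 3 0" --pt "0 3 0" --pt "0 3 0" --pt "0 3 0" --pt "0 0 0" --twist '[0,0,0,0,0,0,0]'

```text
t: 12.6
tool_pos: [1.0462, -0.1583, 0.3319]
orientation: [2.018, 1.79, 0.507]
force: [0.0, -0.1, 0.1]
opening: 0.0926
gripper_force: 0.0
```

```bash
python3 -c "
from h import *
st()
go((.45,.1,.3))"
```

```text
t 12.60 pos [ 1.0462 -0.1583  0.3319] tilt 31.05 az -5.8 xaxis [0.117 0.993 0.009] q [-0.221  1.106  0.023  0.062  1.475 -0.09 ] F [ 0.  -0.1  0.1] op 0.0926 gf 0.0
t 12.60 pos [ 1.0462 -0.1583  0.3319] yawy -7.04 tilt -0.8567 open 0.0926 gf 0.0 F [ 0.  -0.1  0.1]
shift cm [ 18.65 -55.05 -29.21] J [-0.22  1.11  0.02  0.06  1.47 -0.09]
```

```bash
python3 -c "
from h import *
go((.53,.208,.34))
go((.53,.208,.257))"
```

```text
t 12.60 pos [ 1.0462 -0.1583  0.3319] yawy -7.04 tilt -0.8567 open 0.0926 gf 0.0 F [ 0.  -0.1  0.1]
shift cm [ 30.35 -47.32 -29.1 ] J [-0.22  1.11  0.02  0.06  1.47 -0.09]
t 12.60 pos [ 1.0462 -0.1583  0.3319] yawy -7.04 tilt -0.8567 open 0.0926 gf 0.0 F [ 0.  -0.1  0.1]
shift cm [ 30.27 -51.6  -21.99] J [-0.22  1.11  0.02  0.06  1.47 -0.09]
```

>>> apply_moves --pt "1.5 -2 -1.5" --pt "2.5 -4 -2.5" --pt "2.5 -4 -2.5" --pt "2.5 -4 -2.5" --pt "2.5 -4 -2.5" --pt "2.5 -4 -2.5" --pt "2.5 -4 -2.5" --pt "2.5 -4 -2.5" --twist '[0,0,0,0,0,0,0,0]'

```text
t: 13.6
tool_pos: [0.7424, 0.0554, 0.3437]
orientation: [2.02, 1.79, 0.507]
force: [0.1, 1.0, 1.3]
opening: 0.093
gripper_force: 0.0
```

>>> apply_moves --pt "2.5 -4 -2.5" --pt "2.5 -4 -2.5" --pt "2.5 -4 -2.5" --pt "2.5 -4 -2.5" --pt "1.2 -2 -1" --pt "0 0 0" --twist '[0,0,0,0,0,0]'

```text
t: 14.35
tool_pos: [0.5468, 0.192, 0.347]
orientation: [2.018, 1.792, 0.509]
force: [0.1, 1.2, 0.5]
opening: 0.0928
gripper_force: 0.0
```

```bash
python3 -c "
from h import *
st()
go((.53,.208,.257))
go((.581,.203,.171))
from plant import robot
b=robot.read_camera('wrist');cv2.imwrite('pics/w2.png',b['frame'][:,:,::-1])
print(proj(b,[(.569,.203,.186),(.584,.203,.166)]))"
```

```text
t 14.35 pos [0.5468 0.192  0.347 ] tilt 31.02 az -5.6 xaxis [0.115 0.993 0.011] q [ 0.421 -0.426  1.84  -0.272  1.258  0.561] F [0.1 1.2 0.5] op 0.0928 gf 0.0
t 14.35 pos [0.5468 0.192  0.347 ] yawy -6.98 tilt -0.8570 open 0.0928 gf 0.0 F [0.1 1.2 0.5]
shift cm [ 1.3  -6.23  6.77] J [ 0.42 -0.43  1.84 -0.27  1.26  0.56]
t 14.35 pos [0.5468 0.192  0.347 ] yawy -6.98 tilt -0.8570 open 0.0928 gf 0.0 F [0.1 1.2 0.5]
shift cm [ 1.3  -6.27 16.78] J [ 0.42 -0.43  1.84 -0.27  1.26  0.56]
[[246.29395344 205.64157063]
 [253.7700374  199.35332062]]
```

View pics/w2.png

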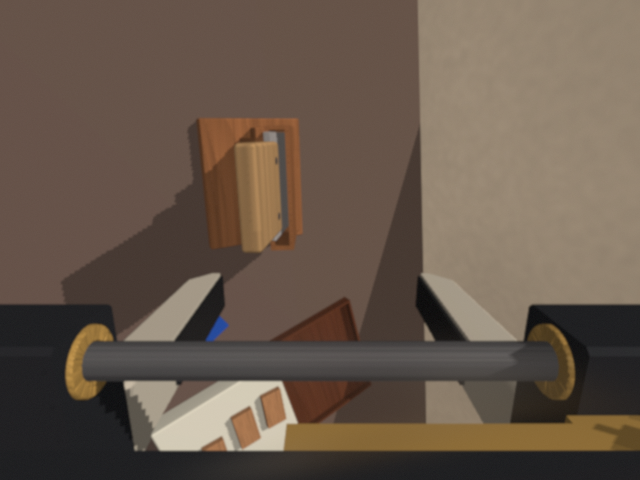

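The wrist view shows the handle's end face centred near (251,196), close to the predicted (246,206). I descend with a small correction.

>>> apply_moves --pt "0.6 -2 0" --pt "0.6 -2 1" --pt "0.5 -2 3" --pt "0 0 4" --pt "0 0 4" --pt "0 0 3" --pt "0 0 1.8" --pt "0 0 0" --twist '[0,0,0,0,0,0,0,0]'

```text
t: 15.4
tool_pos: [0.5846, 0.2039, 0.1697]
orientation: [2.023, 1.79, 0.502]
force: [0.1, 0.6, 0.0]
opening: 0.093
gripper_force: 0.0
```

>>> apply_moves --pt "0 0 0" --pt "0 0 0" --pt "0 0 0" --pt "0 0 0" --pt "0 0 0" --pt "0 0 0" --pt "0 0 0" --pt "0 0 0" --twist '[0,0,0,0,0,0,0,0]' --gripper 0 --squeeze 25

```text
t: 16.4
tool_pos: [0.5844, 0.205, 0.171]
orientation: [2.021, 1.79, 0.505]
force: [-0.5, 0.9, 0.6]
opening: 0.0198
gripper_force: 24.7
```

```bash
python3 -c "
from h import *
st()"
```

```text
t 16.40 pos [0.5844 0.205  0.171 ] tilt 30.91 az -5.9 xaxis [0.118 0.993 0.01 ] q [ 0.414 -0.234  2.009 -0.326  0.912  0.676] F [-0.5  0.9  0.6] op 0.0198 gf 24.7
```

Gripped flush at 19.8 mm with no side load. I draw it out along the axis.

>>> apply_moves --pt "0 0 -1" --pt "0 0 -1.5" --pt "0 0 -2" --pt "0 0 -2" --pt "0 0 -2" --pt "0 0 -2" --pt "0 0 -2" --pt "0 0 -1" --twist '[0,0,0,0,0,0,0,0]' --squeeze 40

```text
t: 17.4
tool_pos: [0.5151, 0.2125, 0.2892]
orientation: [2.02, 1.789, 0.509]
force: [0.1, -0.1, -3.4]
opening: 0.0195
gripper_force: 39.2
```

Run:
```python
from h import *
from plant import robot
st()
a=robot.read_camera("side")["frame"][60:260,180:380];b=robot.read_camera("scene")["frame"][60:260,270:470]
cv2.imwrite("pics/g3.png",cv2.resize(np.hstack([a,b]),(800,400),interpolation=cv2.INTER_CUBIC)[:,:,::-1])
```

```text
t 17.40 pos [0.5151 0.2125 0.2892] tilt 31.04 az -5.7 xaxis [0.117 0.993 0.011] q [ 0.503 -0.471  1.976 -0.32   1.195  0.675] F [ 0.1 -0.1 -3.4] op 0.0195 gf 39.2
```

View pics/g3.png

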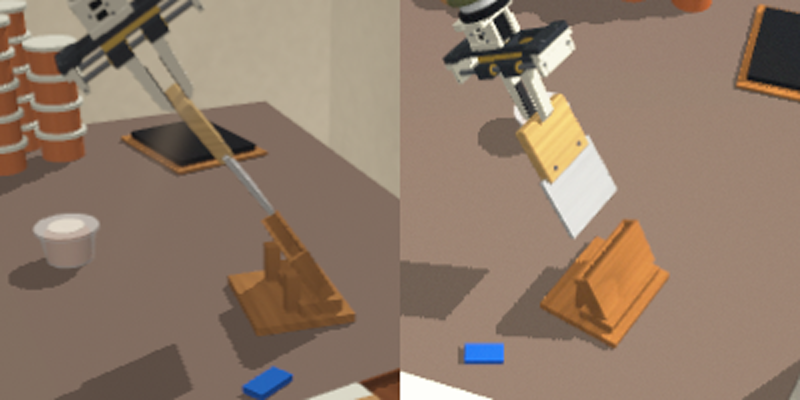

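The scraper is out. In the scene crop the blade's lower edge runs from (575,237) to (616,188). I intersect those pixels with the scraper's plane to get the tip's position in the tool frame.

Run:
```python
from h import *
import pickle
from plant import robot
np.set_printoptions(precision=4,suppress=True)
s,R=st();c=robot.read_camera("scene")
f=cv2.cvtColor(c["frame"],cv2.COLOR_RGB2HSV)[125:182,335:382]
m=cv2.inRange(f,(0,0,140),(180,45,255));k=max(cv2.findContours(m,0,2)[0],key=cv2.contourArea)
q=cv2.approxPolyDP(k,2.5,True).reshape(-1,2)+[335,125];print(q.tolist())
o,d=ray(c,q); P0=s["tool_pos"]+.004*R[:,1]
L=((P0-o)@R[:,1])/(d@R[:,1]); W=o+d*L[:,None]
print("tool coords (x lateral, z ahead)\n",(W-s["tool_pos"])@R)
```

```text
t 17.50 pos [0.5155 0.2126 0.289 ] tilt 31.06 az -5.7 xaxis [0.117 0.993 0.011] q [ 0.503 -0.471  1.976 -0.32   1.194  0.675] F [ 0.3 -0.9 -2.4] op 0.0198 gf 39.2
[[364, 128], [364, 133], [346, 152], [340, 151], [356, 179], [378, 155]]
tool coords (x lateral, z ahead)
 [[ 0.067   0.004   0.0647]
 [ 0.0586  0.004   0.0766]
 [-0.0356  0.004   0.0761]
 [-0.0537  0.004   0.0591]
 [-0.0472  0.004   0.1663]
 [ 0.0729  0.004   0.1684]]
```

Run:
```python
from h import *
from scipy.optimize import least_squares
np.set_printoptions(precision=4,suppress=True)
# logged (q2,q3,q5,r,z) at poses with q4~0
D=[(.1312,1.4893,1.5230,np.hypot(.1874,.5694),.2065),(.11,1.32,1.71,np.hypot(.1874,.5698),.3126),(.18,1.25,1.72,np.hypot(.5959,.1856),.3121),
(1.0780,.0245,2.0058,np.hypot(.8453,.1654),.2992),(.6293,.7493,1.6858,np.hypot(.7881,.1588),.2744),(1.105,.022,1.781,np.hypot(.9385,.1354),.2879),
(1.118,.022,1.593,np.hypot(1.0076,.1389),.2984),(1.106,.023,1.475,np.hypot(1.0462,.1583),.3319)]
D=np.array(D)
def fk(p,q):
    a,d,L1,L2,L3=p;s=np.cumsum(q,-1);L=np.array([L1,L2,L3])
    return a+np.sin(s)@L, d+np.cos(s)@L
def res(p): 
    r,z=fk(p,D[:,:3]); return np.r_[r-D[:,3],z-D[:,4]]
f=least_squares(res,[0,.3,.4,.4,.25]);print(f.x,np.abs(f.fun).max())
lo,hi=np.array([-.89,.02,0]),np.array([2.26,2.5,2.73])
for az_r,z,t in((.424,.175,31),(.424,.175,20),(.424,.175,10),(.45,.175,31),(.48,.175,31),(.424,.178,0)):
    g=least_squares(lambda q:np.r_[np.array(fk(f.x,q))-[az_r,z],.3*(q.sum()-np.pi+np.radians(t))],[-.5,2.2,1],bounds=(lo,hi))
    print(az_r,z,t,g.x,np.abs(g.fun).max())
```

```text
[-0.0414  0.2403  0.3956  0.5994  0.3997] 0.00879782799042872
0.424 0.175 31 [-0.89    2.3948  1.1483] 0.01574604135677401
0.424 0.175 20 [-0.7524  2.2872  1.2577] 2.3722438513562595e-09
0.424 0.175 10 [-0.5398  2.1289  1.378 ] 3.88490007663389e-09
0.45 0.175 31 [-0.89    2.41    1.0901] 0.0028735885074265277
0.48 0.175 31 [-0.8004  2.3681  1.0329] 1.1657041998347495e-11
0.424 0.178 0 [-0.3428  1.9722  1.5122] 4.2619241469310506e-13
```

Run:
```python
from h import *
from plant import robot
np.set_printoptions(precision=4,suppress=True)
s,R=st();c=robot.read_camera("side")
T=lambda *p:s["tool_pos"]+R@np.array(p)
print("pred side near tip corners (x=-.0485 / -.06)",proj(c,[T(-.0485,-.004,.1665),T(-.0485,.004,.1665),T(-.06,0,.1665),T(-.06,0,.155)]))
g=c["frame"][140:175,290:335].astype(int)
h=cv2.cvtColor(c["frame"],cv2.COLOR_RGB2HSV)[130:180,285:335]
m=cv2.inRange(h,(0,0,115),(180,45,255));ys,xs=np.nonzero(m);k=max(cv2.findContours(m,0,2)[0],key=cv2.contourArea);print(cv2.approxPolyDP(k,1,True).reshape(-1,2).tolist(),"off 285,130")
go((.44,-.06,.29));go((.40,-.187,.24))
for z in(.09,.1,.11): print(plane(robot.read_camera("wrist"),[(0,0)],z))
```

```text
t 17.55 pos [0.5155 0.2124 0.2877] tilt 30.99 az -5.7 xaxis [0.118 0.993 0.011] q [ 0.503 -0.469  1.977 -0.32   1.193  0.675] F [-0.2  0.  -3.6] op 0.0195 gf 39.2
pred side near tip corners (x=-.0485 / -.06) [[310.2055 172.2571]
 [312.7266 170.4924]
 [312.55   173.0934]
 [310.2521 169.8202]]
[[7, 8], [6, 9], [11, 16], [30, 37], [31, 35], [22, 21], [12, 10]] off 285,130
t 17.60 pos [0.5153 0.2121 0.2867] yawy -7.10 tilt -0.8579 open 0.0201 gf 39.2 F [ 0.3 -0.5 -3. ]
shift cm [-27.9   -3.36  -2.71] J [ 0.5  -0.47  1.98 -0.32  1.19  0.68]
t 17.60 pos [0.5153 0.2121 0.2867] yawy -7.10 tilt -0.8579 open 0.0201 gf 39.2 F [ 0.3 -0.5 -3. ]
shift cm [-41.04  -7.99   0.2 ] J [ 0.5  -0.47  1.98 -0.32  1.19  0.68]
[[0.4047 0.3885 0.09  ]]
[[0.4054 0.3854 0.1   ]]
[[0.4062 0.3825 0.11  ]]
```

Run:
```python
from h import *
from plant import robot
np.set_printoptions(precision=4,suppress=True)
s,R=st();c=robot.read_camera("side");e=robot.read_camera("scene")
for u,v in(((356.5,179),(315.8,165.5)),((356.5,179),(315,167))):
    X,g=tri(e,u,c,v);print(X,g,"tool",(X-s["tool_pos"])@R)
# shoulder near: scene (340.5,151) , side (291.5,139)
X,g=tri(e,(340.5,151),c,(292,138.5));print(X,g,"tool",(X-s["tool_pos"])@R)
```

```text
t 17.75 pos [0.5153 0.2118 0.2858] tilt 30.86 az -5.9 xaxis [0.118 0.993 0.009] q [ 0.502 -0.467  1.978 -0.32   1.193  0.675] F [ 0.6  0.2 -4.4] op 0.0194 gf 39.2
[0.6045 0.1469 0.1622] 0.000879053248284692 tool [-0.055   0.0195  0.1551]
[0.6032 0.1503 0.1573] 3.197814305104673e-05 tool [-0.0518  0.0155  0.1584]
[0.5452 0.155  0.241 ] 0.0009768643838569003 tool [-0.0532  0.0084  0.0568]
```

Triangulation puts the blade edge about 157 mm ahead of the TCP, pivoted about 4.6° in the grip as it leant in the sleeve. I move to above the board's back edge.

>>> apply_moves --pt "-3 -0.5 0" --pt "-5 -0.9 0" --pt "-5 -0.9 0" --pt "-5 -0.9 0" --pt "-5 -0.9 0" --pt "-5 -0.9 0" --pt "-5 -0.9 0" --pt "-4 -0.9 0" --twist '[0,0,0,0,0,0,0,0]'

```text
t: 18.85
tool_pos: [0.4354, -0.1517, 0.2505]
orientation: [2.036, 1.8, 0.486]
force: [1.2, -0.4, -3.5]
opening: 0.0197
gripper_force: 39.3
```

```bash
python3 -c "
from h import *
st()
go((.40,-.185,.22))
go((.385,-.1845,.19))"
```

```text
t 18.85 pos [ 0.4354 -0.1517  0.2505] tilt 29.72 az -6.2 xaxis [0.121 0.993 0.008] q [-0.679 -0.877  2.276  0.282  1.305 -0.57 ] F [ 1.2 -0.4 -3.5] op 0.0197 gf 39.3
t 18.85 pos [ 0.4354 -0.1517  0.2505] yawy -7.17 tilt -0.8684 open 0.0197 gf 39.3 F [ 1.2 -0.4 -3.5]
shift cm [-3.76 -4.2   1.08] J [-0.68 -0.88  2.28  0.28  1.3  -0.57]
t 18.85 pos [ 0.4354 -0.1517  0.2505] yawy -7.17 tilt -0.8684 open 0.0197 gf 39.3 F [ 1.2 -0.4 -3.5]
shift cm [-3.91 -6.99  2.94] J [-0.68 -0.88  2.28  0.28  1.3  -0.57]
```

>>> apply_moves --pt "-2 -1 0.5" --pt "-2 -1 0.5" --pt "0 -1.5 0.5" --pt "0 -1.5 0.5" --pt "0 0 0" --twist '[0,0,0,0,0]'

```text
t: 19.48
tool_pos: [0.4037, -0.1894, 0.2069]
orientation: [2.041, 1.808, 0.487]
force: [-0.2, 0.3, -3.9]
opening: 0.0192
gripper_force: 39.3
```

```bash
python3 -c "
from h import *
st()
go((.385,-.1845,.19))"
```

```text
t 19.48 pos [ 0.4037 -0.1894  0.2069] tilt 29.31 az -5.4 xaxis [0.117 0.993 0.013] q [-0.862 -0.891  2.359  0.36   1.307 -0.771] F [-0.2  0.3 -3.9] op 0.0192 gf 39.3
t 19.48 pos [ 0.4037 -0.1894  0.2069] yawy -7.16 tilt -0.8720 open 0.0192 gf 39.3 F [-0.2  0.3 -3.9]
shift cm [ 0.25 -2.5   0.54] J [-0.86 -0.89  2.36  0.36  1.31 -0.77]
```

The tool is up against joint 2's inner limit, so the arm trades tilt for reach. About 4° less tilt is needed anyway, since the scraper sits 4–5° pivoted in the grip. I ease inward slowly.

>>> apply_moves --pt "0 -1.7 -1" --pt "0 -1.7 -1" --pt "0 -1.7 -1" --pt "0 -1.7 -1" --twist '[0,0,0,0]'

```text
t: 19.98
tool_pos: [0.3591, -0.2136, 0.2113]
orientation: [2.062, 1.845, 0.493]
force: [0.2, 0.5, -3.5]
opening: 0.0197
gripper_force: 39.3
```

```bash
python3 -c "
from h import *
st()
go((.396,-.1845,.19))"
```

```text
t 19.98 pos [ 0.3591 -0.2136  0.2113] tilt 27.63 az -1.8 xaxis [0.102 0.994 0.037] q [-1.048 -0.892  2.342  0.409  1.435 -0.94 ] F [ 0.2  0.5 -3.5] op 0.0197 gf 39.3
t 19.98 pos [ 0.3591 -0.2136  0.2113] yawy -6.95 tilt -0.8860 open 0.0197 gf 39.3 F [ 0.2  0.5 -3.5]
shift cm [3.19 1.96 3.55] J [-1.05 -0.89  2.34  0.41  1.44 -0.94]
```

>>> apply_moves --pt "1 0.5 0.5" --pt "1 0.5 0.5" --twist '[-0.04,-0.04]'

```text
t: 20.23
tool_pos: [0.3764, -0.1966, 0.2076]
orientation: [1.98, 1.92, 0.472]
force: [0.5, 0.6, -3.0]
opening: 0.0196
gripper_force: 39.4
```

```bash
cat >> h.py <<'E'
OFF=np.array([.007,.0125,.157])
def goE(*Es):
    s,R=st();E=s["tool_pos"]+R@OFF;print("E",E.round(4),"edge dir",R[:,0].round(3))
    for t in Es: print(t,"shift cm",(R.T@(np.array(t)-E)*100).round(2))
E
python3 - <<'E'
from h import *
from plant import robot
goE((.470,-.188,.06),(.470,-.188,.034))
s,R=st();T=lambda *p:s["tool_pos"]+R@np.array(p)
a=robot.read_camera("side");b=robot.read_camera("scene")
P=[T(-.053,.0165,.157),T(.067,.0165,.157)]
print(proj(a,P),proj(b,P))
for n,c,(x0,y0,x1,y1) in(("side",a,(200,180,420,380)),("scene",b,(180,200,340,360))):
    cv2.imwrite(f"pics/{n}5.png",c["frame"][y0:y1,x0:x1,::-1])
A=cv2.resize(a["frame"][190:340,240:420],(400,333),interpolation=cv2.INTER_CUBIC);B=cv2.resize(b["frame"][200:350,190:370],(400,333),interpolation=cv2.INTER_CUBIC)
cv2.imwrite("pics/p1.png",np.hstack([A,B])[:,:,::-1])
E
```

```text
t 20.23 pos [ 0.3764 -0.1966  0.2076] tilt 27.56 az -1.7 xaxis [0.031 1.    0.001] q [-0.959 -0.892  2.348  0.386  1.397 -0.94 ] F [ 0.5  0.6 -3. ] op 0.0196 gf 39.4
E [ 0.4603 -0.1921  0.0742] edge dir [0.031 1.    0.001]
(0.47, -0.188, 0.06) shift cm [0.44 0.19 1.71]
(0.47, -0.188, 0.034) shift cm [ 0.43 -1.01  4.01]
t 20.23 pos [ 0.3764 -0.1966  0.2076] tilt 27.56 az -1.7 xaxis [0.031 1.    0.001] q [-0.959 -0.892  2.348  0.386  1.397 -0.94 ] F [ 0.5  0.6 -3. ] op 0.0196 gf 39.4
[[323.06124032 291.7587914 ]
 [303.49317365 259.75877526]] [[243.14741679 276.85278309]
 [267.55116244 245.56245245]]
```

View pics/p1.png

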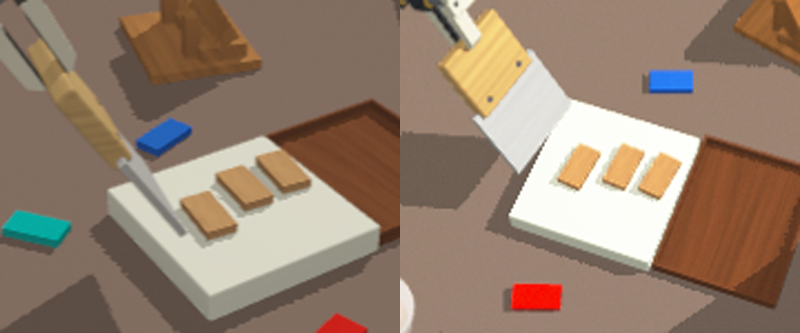

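The picture shows the blade's edge behind the rear pad, in the side crop at (183,233) and in the scene crop from (520,170) to (572,97). This matches the prediction to about 2 mm, and the three pads sit ahead of it. I lower the blade.

>>> apply_moves --pt "0.4 -0.2 1" --pt "0 -0.3 1" --pt "0 -0.3 1" --pt "0 -0.1 0.3" --pt "0 0 0" --twist '[0,0,0,0,0]'

```text
t: 20.95
tool_pos: [0.3833, -0.1925, 0.1729]
orientation: [1.983, 1.921, 0.473]
force: [-0.2, -0.7, -3.4]
opening: 0.0193
gripper_force: 39.4
```

```bash
python3 -c "
from h import *
goE((.470,-.188,.034))"
```

```text
t 20.95 pos [ 0.3833 -0.1925  0.1729] tilt 27.47 az -1.4 xaxis [0.031 1.    0.004] q [-0.93  -0.872  2.4    0.384  1.322 -0.938] F [-0.2 -0.7 -3.4] op 0.0193 gf 39.4
E [ 0.4671 -0.1877  0.0394] edge dir [0.031 1.    0.004]
(0.47, -0.188, 0.034) shift cm [-0.03  0.01  0.62]
```

>>> apply_moves --pt "0 -0.1 0.2" --pt "0 -0.1 0.2" --pt "0 0 0" --twist '[0,0,0]'

```text
t: 21.32
tool_pos: [0.3835, -0.1926, 0.1687]
orientation: [1.983, 1.921, 0.473]
force: [-0.5, 0.3, -3.6]
opening: 0.0194
gripper_force: 39.4
```

>>> apply_moves --pt "0 -0.1 0.2" --pt "0 0 0" --pt "0 0 0" --twist '[0,0,0]'

```text
t: 21.7
tool_pos: [0.3839, -0.1931, 0.1676]
orientation: [1.981, 1.92, 0.472]
force: [-3.9, -0.2, 4.2]
opening: 0.0198
gripper_force: 39.6
```

```bash
python3 -c "
from h import *
goE((.470,-.188,.034))"
```

```text
t 21.70 pos [ 0.3839 -0.1931  0.1676] tilt 27.56 az -1.6 xaxis [0.031 1.    0.001] q [-0.93  -0.871  2.409  0.385  1.309 -0.943] F [-3.9 -0.2  4.2] op 0.0198 gf 39.6
E [ 0.4678 -0.1885  0.0342] edge dir [0.031 1.    0.001]
(0.47, -0.188, 0.034) shift cm [0.06 0.18 0.12]
```

Board contact is at TCP z ≈ 0.1676. I raise about 1.5 mm and push.

>>> apply_moves --pt "0 0.1 -0.15" --pt "0.1 0.9 0.45" --pt "0.2 1.76 0.92" --pt "0.25 2.2 1.15" --pt "0.25 2.2 1.15" --pt "0.2 1.76 0.92" --twist '[0,0,0,0,0,0]'

```text
t: 22.45
tool_pos: [0.486, -0.1862, 0.1712]
orientation: [1.979, 1.919, 0.474]
force: [-29.0, 4.3, 54.2]
opening: 0.0195
gripper_force: 40.3
```

```bash
cat >> h.py <<'E'
def pads():
    from plant import robot
    c=robot.read_camera("scene");hsv=cv2.cvtColor(c["frame"],cv2.COLOR_RGB2HSV)
    roi=np.zeros(hsv.shape[:2],np.uint8);cv2.fillConvexPoly(roi,np.array([[262,242],[236,297],[360,338],[382,274]]),255)
    m=cv2.inRange(hsv,(8,80,150),(28,255,255))&roi
    for k in cv2.findContours(m,0,2)[0]:
        if cv2.contourArea(k)<25: continue
        u=k.reshape(-1,2);W=plane(c,u,.025)[:,:2]-[.546,-.187];a=np.radians(9.5)
        W=W@np.array([[np.cos(a),-np.sin(a)],[np.sin(a),np.cos(a)]])
        print("blob px",u.mean(0).round(),"area",cv2.contourArea(k),"boardx %.3f..%.3f y %.3f..%.3f"%(W[:,0].min(),W[:,0].max(),W[:,1].min(),W[:,1].max()))
E
python3 -c "
from h import *
goE((.7,-.18,.034));pads()"
```

```text
t 22.45 pos [ 0.486  -0.1862  0.1712] tilt 27.69 az -1.7 xaxis [0.03  1.    0.001] q [-0.679 -0.55   2.222  0.322  1.095 -0.743] F [-29.    4.3  54.2] op 0.0195 gf 40.3
E [ 0.5702 -0.1817  0.038 ] edge dir [0.03  1.    0.001]
(0.7, -0.18, 0.034) shift cm [ 0.57 11.3   6.38]
blob px [321. 287.] area 197.0 boardx 0.093..0.128 y -0.016..0.055
blob px [301. 283.] area 410.0 boardx 0.010..0.088 y -0.032..0.053
blob px [265. 255.] area 480.0 boardx -0.108..-0.041 y 0.005..0.106
```

The blade is pressing on the board, probably because the scraper swung flush in the grip. I raise it until the load goes.

>>> apply_moves --pt "0 0.2 -0.35" --pt "0 0 0" --twist '[0,0]'

```text
t: 22.75
tool_pos: [0.4839, -0.1853, 0.1725]
orientation: [1.982, 1.921, 0.474]
force: [-1.1, 1.3, 2.8]
opening: 0.0194
gripper_force: 40.0
```

Run:
```python
from h import *
from plant import robot
s,R=st();pads()
a=robot.read_camera("side");h=cv2.cvtColor(a["frame"],cv2.COLOR_RGB2HSV)
for o in((.007,.0125,.157),(.007,.001,.158)):
    T=lambda *p:s["tool_pos"]+R@(np.array(p)+o)
    print("pred side near corner",proj(a,[T(-.06,.004,0)]))
m=cv2.inRange(h,(0,0,100),(180,60,190))[200:330,280:420]
sub=h[255:320:5,335:375:4,2];print(sub)
```

```text
t 22.75 pos [ 0.4839 -0.1853  0.1725] tilt 27.50 az -1.4 xaxis [0.031 1.    0.003] q [-0.681 -0.554  2.222  0.321  1.105 -0.741] F [-1.1  1.3  2.8] op 0.0194 gf 40.0
blob px [321. 288.] area 192.0 boardx 0.094..0.126 y -0.018..0.053
blob px [301. 283.] area 410.5 boardx 0.011..0.090 y -0.033..0.053
blob px [266. 254.] area 452.5 boardx -0.108..-0.043 y 0.007..0.106
pred side near corner [[369.77531217 290.2751943 ]]
pred side near corner [[365.31465118 293.7251721 ]]
[[131 128 146 208 219 219 219 197 105 121]
 [125 131 132 209 219 219 219 204 191 187]
 [219 135 164 205 219 219 216 122 189 193]
 [219 169 154 124 218 192 192 186 169 184]
 [168 169 169 140 123 112 190 192 187 173]
 [168 169 168 169 124 125 118 185 192 189]
 [168 168 169 168 169 116 141 125 125 128]
 [168 169 168 168 168 168 125 156 175 219]
 [169 169 168 168 168 168 168 123 219 219]
 [168 168 168 169 168 168 168 203 219 219]
 [168 169 168 168 168 175 218 218 219 219]
 [170 169 169 168 218 218 218 216 164 150]
 [169 169 203 219 217 160 151 150 150 149]]
```

>>> apply_moves --pt "0 0.1 -0.2" --pt "0.1 0.9 0.45" --pt "0.2 1.8 0.92" --pt "0.25 2.2 1.12" --pt "0.25 2.2 1.12" --pt "0.25 2.2 1.12" --twist '[0,0,0,0,0,0]'

```text
t: 23.6
tool_pos: [0.5889, -0.178, 0.1745]
orientation: [1.984, 1.922, 0.472]
force: [-1.9, -0.3, -0.2]
opening: 0.0191
gripper_force: 40.0
```

```bash
sed -i 's/^OFF=.*/OFF=np.array([.007,.0,.159])/' h.py; python3 -c "
from h import *
goE((.7,-.18,.034));pads()"
```

```text
t 23.60 pos [ 0.5889 -0.178   0.1745] tilt 27.40 az -1.4 xaxis [0.031 1.    0.004] q [-0.516 -0.252  1.996  0.264  0.985 -0.584] F [-1.9 -0.3 -0.2] op 0.0191 gf 40.0
E [ 0.6623 -0.1727  0.0333] edge dir [0.031 1.    0.004]
(0.7, -0.18, 0.034) shift cm [-0.61  3.4   1.68]
blob px [329. 296.] area 378.0 boardx 0.109..0.165 y -0.045..0.044
blob px [298. 265.] area 681.0 boardx -0.029..0.066 y -0.003..0.110
```

>>> apply_moves --pt "0.2 1.8 0.92" --pt "0.2 1.8 0.92" --pt "0 0.8 0.4" --pt "0 0 0" --pt "0 -1.8 -0.9" --pt "0 -1.8 -2.9" --pt "-2 -3 -4" --pt "-2 -3 -4" --twist '[0,0,0,0,0,0,0,0]'

```text
t: 24.65
tool_pos: [0.495, -0.2116, 0.2365]
orientation: [1.982, 1.922, 0.473]
force: [-0.1, -1.7, -2.8]
opening: 0.0192
gripper_force: 40.0
```

Run:
```python
from h import *
from plant import robot
goE((.7,-.18,.034));pads()
s,R=st()
a=robot.read_camera("side");h=cv2.cvtColor(a["frame"],cv2.COLOR_RGB2HSV)
m=cv2.inRange(h,(8,80,110),(28,175,255))[225:345,330:470]
for k in cv2.findContours(m,0,2)[0]:
    if cv2.contourArea(k)>25:
        u=k.reshape(-1,2)+[330,225];W=plane(a,u,.014)[:,:2]-[.546,-.187];t=np.radians(9.5);W=W@np.array([[np.cos(t),-np.sin(t)],[np.sin(t),np.cos(t)]])
        print("side",u.mean(0).round(),cv2.contourArea(k),W.min(0).round(3),W.max(0).round(3))
c=robot.read_camera("scene");hh=cv2.cvtColor(c["frame"],cv2.COLOR_RGB2HSV)
print("E px",proj(c,[s["tool_pos"]+R@OFF]))
for r in range(270,330,4): print(r,"".join("p" if (8<=x[0]<=28 and x[1]>80 and x[2]>150) else ("w" if x[1]<60 and x[2]>160 else ".") for x in hh[r,290:382:2]))
```

```text
t 24.65 pos [ 0.495  -0.2116  0.2365] tilt 27.47 az -1.4 xaxis [0.03  1.    0.003] q [-0.716 -0.508  2.074  0.32   1.211 -0.744] F [-0.1 -1.7 -2.8] op 0.0192 gf 40.0
E [ 0.5686 -0.2064  0.0955] edge dir [0.03  1.    0.003]
(0.7, -0.18, 0.034) shift cm [ 3.02  8.74 11.49]
blob px [331. 297.] area 554.5 boardx 0.106..0.191 y -0.061..0.044
blob px [263. 255.] area 341.0 boardx -0.108..-0.057 y 0.012..0.106
t 24.70 pos [ 0.4924 -0.2146  0.2401] tilt 27.54 az -2.0 xaxis [ 0.031  1.    -0.002] q [-0.724 -0.515  2.073  0.319  1.218 -0.749] F [ 1.2 -3.6 -0.1] op 0.0193 gf 40.0
side [412. 271.] 1785.0 [ 0.102 -0.086] [0.226 0.089]
side [349. 235.] 184.5 [0.107 0.148] [0.164 0.248]
E px [[282.58231585 277.2583122 ]]
270 wwwwwwwwwwwwwwwww..................pp.........
274 wwwwwwwwwwwwwwww..........................p...
278 wwwwwwwwwwwwwww...............................
282 wwwwwwwwwwwwww...ppppp........................
286 wwwwwwwwwwwwww..pppppppppp....................
290 wwwwwwwwwwwww..ppppppppppp....................
294 wwwwwwwwwwww..ppppppppppp.....................
298 wwwwwwwwwww..pppppppppppppp...................
302 wwwwwwwwww..........pppppppp..................
306 wwwwwwwww.........ppppppppp...................
310 wwwwwwwww.........pppppp......................
314 wwwwwwww...........ppp........................
318 ..wwwww.......................................
322 ..............................................
326 ..............................................
```

All three pads are off the board and in the tray in one blob (554 px at (331,297)). I raise, twist to the sleeve's yaw, and move towards the holder.

>>> apply_moves --pt "0 1.2 -2.3" --pt "0 1.2 -2.3" --pt "0 1.2 -2.3" --pt "0 0 0" --twist '[0.03,0.03,0.02,0]'

```text
t: 25.3
tool_pos: [0.4979, -0.2133, 0.316]
orientation: [2.062, 1.846, 0.494]
force: [-0.1, 0.0, -3.2]
opening: 0.0194
gripper_force: 40.0
```

Run:
```python
from h import *
from plant import robot
goE((.603,.210,.175),(.603,.210,.161))
c=robot.read_camera("scene");a=np.radians(9.5)
r=np.array([[-.016,-.03],[.016,-.03],[.016,.03],[-.016,.03]])@np.array([[np.cos(a),np.sin(a)],[-np.sin(a),np.cos(a)]])+[.69,-.17]
print("one pad px area",cv2.contourArea(proj(c,np.c_[r,np.full(4,.014)]).astype(np.float32)))
pads()
```

```text
t 25.30 pos [ 0.4979 -0.2133  0.316 ] tilt 27.65 az -1.6 xaxis [0.101 0.994 0.038] q [-0.715 -0.51   1.934  0.307  1.343 -0.617] F [-0.1  0.  -3.2] op 0.0194 gf 40.0
E [ 0.5724 -0.2085  0.1755] edge dir [0.101 0.994 0.038]
(0.603, 0.21, 0.175) shift cm [41.91 -1.81  0.91]
(0.603, 0.21, 0.161) shift cm [41.86 -2.46  2.15]
one pad px area 217.28589155711234
blob px [331. 297.] area 555.5 boardx 0.106..0.191 y -0.058..0.046
```

>>> apply_moves --pt "3 -0.2 0.1" --pt "5 -0.2 0.1" --pt "5 -0.2 0.1" --pt "5 -0.2 0.1" --pt "5 -0.2 0.1" --pt "5 -0.2 0.1" --pt "5 -0.2 0.1" --pt "5 -0.2 0.1" --twist '[0,0,0,0,0,0,0,0]'

```text
t: 26.4
tool_pos: [0.5241, 0.1683, 0.3123]
orientation: [2.065, 1.85, 0.491]
force: [0.5, -0.6, -3.3]
opening: 0.0196
gripper_force: 40.0
```

>>> apply_moves --pt "3 -0.2 0" --pt "0.8 0 0" --pt "0 0 0" --pt "0 0 0" --twist '[0,0,0,0]'

```text
t: 26.9
tool_pos: [0.5272, 0.2031, 0.3148]
orientation: [2.067, 1.846, 0.492]
force: [0.1, -0.0, -4.0]
opening: 0.0196
gripper_force: 40.0
```

```bash
cat > m.py <<'E'
from h import *
from plant import robot
np.set_printoptions(precision=4,suppress=True)
goE((.603,.210,.161))
s,R=st();T=lambda *p:s["tool_pos"]+R@(OFF+np.array(p))
for n in("scene","side"):
    c=robot.read_camera(n)
    P=proj(c,[T(-.06,.004,0),T(.06,.004,0),T(-.06,.004,-.09),T(.06,.004,-.09)]);print(n,"pred",P.round(1).tolist())
    x0,y0=(P.min(0)-12).astype(int);x1,y1=(P.max(0)+12).astype(int)
    h=cv2.cvtColor(c["frame"],cv2.COLOR_RGB2HSV)[y0:y1,x0:x1]
    m=cv2.inRange(h,(0,0,140 if n=="scene" else 112),(180,45,255))
    k=max(cv2.findContours(m,0,2)[0],key=cv2.contourArea)
    print(" seen",(cv2.approxPolyDP(k,1.5,True).reshape(-1,2)+[x0,y0]).tolist())
E
python3 m.py
```

```text
t 26.90 pos [0.5272 0.2031 0.3148] tilt 27.45 az -1.6 xaxis [0.103 0.994 0.039] q [ 0.412 -0.432  1.88  -0.208  1.26   0.545] F [ 0.1 -0.  -4. ] op 0.0196 gf 40.0
E [0.6012 0.2081 0.174 ] edge dir [0.103 0.994 0.039]
(0.603, 0.21, 0.161) shift cm [ 0.16 -0.46  1.24]
t 26.90 pos [0.5272 0.2031 0.3148] tilt 27.45 az -1.6 xaxis [0.103 0.994 0.039] q [ 0.412 -0.432  1.88  -0.208  1.26   0.545] F [ 0.1 -0.  -4. ] op 0.0196 gf 40.0
scene pred [[355.0, 175.3], [376.7, 149.5], [343.4, 151.0], [366.3, 125.2]]
 seen [[364, 124], [365, 128], [346, 149], [340, 148], [353, 175], [375, 151]]
side pred [[313.5, 161.7], [302.2, 144.5], [297.0, 133.6], [286.4, 117.8]]
 seen [[293, 131], [310, 163], [313, 163], [303, 143], [297, 137], [296, 132]]
```

Run:
```python
from h import *
from plant import robot
np.set_printoptions(precision=4,suppress=True)
s,R=st();c=robot.read_camera("side");e=robot.read_camera("scene")
for u,v in(((353.5,175.5),(313.5,163.3)),((354,175.7),(313.2,162.8))):
    X,g=tri(e,u,c,v);print(X,g,"tool",(X-s["tool_pos"])@R)
# holder mouth: scene before extraction not needed; detect mouth rim upper-wall corners
h=cv2.cvtColor(e["frame"],cv2.COLOR_RGB2HSV)[160:240,335:410]
m=cv2.inRange(h,(8,130,120),(18,255,255));k=max(cv2.findContours(m,0,2)[0],key=cv2.contourArea)
q=cv2.approxPolyDP(k,2,True).reshape(-1,2)+[335,160];print(q.tolist());print(plane(e,q,.112))
```

```text
t 27.00 pos [0.5274 0.2031 0.3154] tilt 27.50 az -1.6 xaxis [0.103 0.994 0.04 ] q [ 0.412 -0.432  1.88  -0.208  1.26   0.545] F [-0.7  1.  -3.2] op 0.0192 gf 40.0
[0.5958 0.1449 0.1719] 0.0033380747241542183 tool [-0.0564  0.0006  0.1596]
[0.5965 0.1461 0.1719] 0.000946200294315501 tool [-0.0552  0.0011  0.1599]
[[388, 170], [381, 170], [373, 180], [368, 178], [340, 211], [377, 233], [404, 197], [396, 191]]
[[0.6565 0.2658 0.112 ]
 [0.6376 0.2552 0.112 ]
 [0.6336 0.2067 0.112 ]
 [0.6167 0.2065 0.112 ]
 [0.601  0.0538 0.112 ]
 [0.729  0.0362 0.112 ]
 [0.7431 0.1924 0.112 ]
 [0.7127 0.2017 0.112 ]]
```

```bash
sed -i 's/^OFF=.*/OFF=np.array([.006,-.001,.159])/' h.py; python3 -c "
from h import *
goE((.6328,.2071,.1136))"
```

```text
t 27.10 pos [0.5274 0.2033 0.3157] tilt 27.52 az -1.5 xaxis [0.103 0.994 0.04 ] q [ 0.412 -0.432  1.88  -0.208  1.26   0.545] F [-0.  -0.9 -4. ] op 0.0197 gf 40.0
E [0.6006 0.2074 0.1744] edge dir [0.103 0.994 0.04 ]
(0.6328, 0.2071, 0.1136) shift cm [0.06 0.04 6.88]
```

>>> apply_moves --pt "0.1 0 1.2" --pt "0 0 1.5" --pt "0 0 1.5" --pt "0 0 1.5" --pt "0 0 1.1" --pt "0 0 0" --twist '[0,0,0,0,0,0]'

```text
t: 27.85
tool_pos: [0.5584, 0.2041, 0.2535]
orientation: [2.067, 1.848, 0.491]
force: [-0.5, -0.3, -3.5]
opening: 0.0197
gripper_force: 40.0
```

```bash
sed -i 's/^goE.*/goE((.6328,.2071,.1136),(.628,.2076,.1222),(.6228,.2082,.1309),(.6203,.2085,.1352),(.675,.2024,.04))/' m.py; python3 m.py
python3 - <<'E'
import cv2,numpy as np
from plant import robot
c=robot.read_camera("side")["frame"]; h=cv2.cvtColor(c,cv2.COLOR_RGB2HSV)
for r in range(168,204,2): print(r,"".join("B" if (x[1]<60 and x[2]>95) else "H" if (x[0]<=17 and x[1]>130) else "y" if (x[0]>13 and x[1]>80) else "." for x in h[r,300:350]))
E
```

```text
t 27.85 pos [0.5584 0.2041 0.2535] tilt 27.37 az -1.6 xaxis [0.102 0.994 0.039] q [ 0.385 -0.337  1.919 -0.206  1.125  0.544] F [-0.5 -0.3 -3.5] op 0.0197 gf 40.0
E [0.6312 0.2082 0.1121] edge dir [0.102 0.994 0.039]
(0.6328, 0.2071, 0.1136) shift cm [-0.09  0.22 -0.06]
(0.628, 0.2076, 0.1222) shift cm [-0.05  0.19 -1.05]
(0.6228, 0.2082, 0.1309) shift cm [-0.01  0.12 -2.06]
(0.6203, 0.2085, 0.1352) shift cm [ 0.01  0.09 -2.56]
(0.675, 0.2024, 0.04) shift cm [-0.41  0.62  8.42]
t 27.85 pos [0.5584 0.2041 0.2535] tilt 27.37 az -1.6 xaxis [0.102 0.994 0.039] q [ 0.385 -0.337  1.919 -0.206  1.125  0.544] F [-0.5 -0.3 -3.5] op 0.0197 gf 40.0
scene pred [[362.9, 192.6], [383.8, 166.9], [352.0, 169.5], [374.0, 143.7]]
 seen [[372, 142], [373, 147], [355, 168], [349, 167], [362, 192], [382, 168]]
side pred [[324.6, 181.9], [312.7, 163.9], [309.1, 155.6], [297.9, 138.7]]
 seen [[306, 152], [306, 156], [323, 183], [314, 162]]
168 .............BBBB.HHH.............................
170 ...........HHyBBBB.HHHH...........................
172 ............HHH.BBBB.HHH..........................
174 .............HHHyBBBB.HHHH........................
176 ...............HHyBBBB.HHHH.......................
178 ................HHHBBBB.HHHHH.....................
180 .................HHH.BBB.HHHHH....................
182 ............HHHHHHHHHyBBB.HHHHHH..................
184 .............HHHHHHHHHHHHHHHHHHHH.................
186 .............HHHHHHH..HHHHHHHHHHHH................
188 .............HHHHHHH...HHHHHHHHHHHH...............
190 .............HHHHHHHHHHHHHHHHHHHHHHHH.............
192 .............HHHHHHHHHHHHHHHHHHHHHHHHHH...........
194 .............HHHHHHHHHHHHHHHHHHHHHHHHHHHy.........
196 ..y..HHHHHHHHHHHHHHHHHHHHHHHHHHHHHHHHHHHHH........
198 HHHHHHHHHHHHHHHHHHHHHHHHHHHHHHHHHHHHHHHHHHHH......
200 HHHHHHHHHHHHHHHHHHHHHHHHHHHHHHHHHHHHHHHHHHHHH.....
202 HHHHHHHHHHHHHHHHHHHHHHHHHHHHHHHHHHHHHHHHHHHHHHH...
```

The side-view mask shows the blade tip between the two sleeve walls at the mouth. I slide it down along the axis.

>>> apply_moves --pt "-0.05 0.1 0.8" --pt "-0.05 0.1 1" --pt "-0.05 0.1 1" --pt "-0.05 0.1 1" --pt "0 0 0" --twist '[0,0,0,0,0]' --squeeze 25

```text
t: 28.62
tool_pos: [0.5792, 0.2011, 0.2215]
orientation: [2.067, 1.848, 0.491]
force: [-0.1, -0.2, -3.3]
opening: 0.0198
gripper_force: 25.0
```

```bash
python3 -c "
from h import *
goE((.675,.2024,.04))"
```

```text
t 28.62 pos [0.5792 0.2011 0.2215] tilt 27.36 az -1.6 xaxis [0.102 0.994 0.039] q [ 0.361 -0.271  1.924 -0.202  1.05   0.535] F [-0.1 -0.2 -3.3] op 0.0198 gf 25.0
E [0.652  0.2052 0.0801] edge dir [0.102 0.994 0.039]
(0.675, 0.2024, 0.04) shift cm [-0.2   0.22  4.62]
```

No side force and inside the sleeve; I continue to the bottom.

>>> apply_moves --pt "-0.05 0.05 1" --pt "-0.05 0.05 1" --pt "-0.05 0.05 1" --pt "-0.05 0.05 0.8" --pt "0 0 0" --twist '[0,0,0,0,0]'

```text
t: 29.25
tool_pos: [0.5984, 0.1986, 0.1891]
orientation: [2.066, 1.847, 0.491]
force: [-0.3, -0.9, -2.9]
opening: 0.0198
gripper_force: 25.0
```

>>> apply_moves --pt "0 0 0.3" --pt "0 0 0.3" --pt "0 0 0" --twist '[0,0,0]'

```text
t: 29.62
tool_pos: [0.6014, 0.1988, 0.1849]
orientation: [2.066, 1.847, 0.494]
force: [0.7, -0.6, -3.3]
opening: 0.02
gripper_force: 25.0
```

```bash
python3 -c "
from h import *
goE((.675,.2024,.04))"
```

```text
t 29.62 pos [0.6014 0.1988 0.1849] tilt 27.49 az -1.5 xaxis [0.102 0.994 0.04 ] q [ 0.34  -0.191  1.926 -0.202  0.965  0.529] F [ 0.7 -0.6 -3.3] op 0.0200 gf 25.0
E [0.6745 0.203  0.0437] edge dir [0.102 0.994 0.04 ]
(0.675, 0.2024, 0.04) shift cm [-0.07 -0.12  0.35]
```

>>> apply_moves --pt "0 0 0.2" --pt "0 0 0.2" --pt "0 0 0" --twist '[0,0,0]'

```text
t: 30.0
tool_pos: [0.6041, 0.2001, 0.1837]
orientation: [2.064, 1.846, 0.499]
force: [-5.7, 4.1, 4.9]
opening: 0.02
gripper_force: 25.1
```

>>> apply_moves --pt "0 0 0.2" --pt "0 0 0.1" --pt "0 0 0" --twist '[0,0,0]'

```text
t: 30.38
tool_pos: [0.6068, 0.2013, 0.1841]
orientation: [2.062, 1.845, 0.505]
force: [-11.1, 5.6, 16.0]
opening: 0.0197
gripper_force: 25.4
```

The blade is on the floor of the sleeve: upward force rises at an edge height of about 0.042, and one lower corner is at 0.040. I ease the grip and then let go.

>>> apply_moves --pt "0 0 -0.2" --pt "0 0 0" --pt "0 0 0" --twist '[0,0,0]' --squeeze 4

```text
t: 30.75
tool_pos: [0.6042, 0.1991, 0.1813]
orientation: [2.065, 1.846, 0.496]
force: [-3.6, 3.5, 4.4]
opening: 0.02
gripper_force: 4.0
```

>>> apply_moves --pt "0 0 0" --pt "0 0 0" --pt "0 0 0" --pt "0 0 0" --twist '[0,0,0,0]' --gripper 3.2

```text
t: 31.25
tool_pos: [0.6036, 0.1984, 0.1801]
orientation: [2.066, 1.847, 0.492]
force: [-0.5, 0.0, -1.3]
opening: 0.0321
gripper_force: 0.5
```

>>> apply_moves --pt "0 0 0" --pt "0 0 0" --pt "0 0 0" --pt "0 0 0" --pt "0 0 0" --pt "0 0 0" --twist '[0,0,0,0,0,0]' --gripper 9

```text
t: 32.0
tool_pos: [0.6038, 0.1988, 0.1808]
orientation: [2.065, 1.847, 0.494]
force: [0.1, 0.5, -0.5]
opening: 0.087
gripper_force: 0.0
```

>>> apply_moves --pt "0 0 -1" --pt "0 0 -2" --pt "0 0 -3" --pt "0 0 -4" --pt "0 0 -4" --pt "0 0 0" --pt "0 0 0" --twist '[0,0,0,0,0,0,0]'

```text
t: 32.88
tool_pos: [0.539, 0.2005, 0.3048]
orientation: [2.065, 1.847, 0.494]
force: [-0.9, -0.5, -0.0]
opening: 0.0901
gripper_force: 0.0
```

Run:
```python
from h import *
from plant import robot
import pickle
st();pads()
d0=pickle.load(open("cams0.pkl","rb"))
box={"scene":(335,140,400,195),"side":(285,135,335,185)}
for n in box:
  x0,y0,x1,y1=box[n]
  for D in(d0[n],robot.read_camera(n)):
    hsv=cv2.cvtColor(D["frame"],cv2.COLOR_RGB2HSV)[y0:y1,x0:x1]
    m=cv2.inRange(hsv,(14,70,110),(26,175,255));k=max(cv2.findContours(m,0,2)[0],key=cv2.contourArea)
    w=cv2.inRange(hsv,(0,0,140),(180,45,255));kw=cv2.findContours(w,0,2)[0];kw=max(kw,key=cv2.contourArea)
    print(n,cv2.contourArea(k),(cv2.approxPolyDP(k,2.0,True).reshape(-1,2)+[x0,y0]).tolist(),"blade",cv2.contourArea(kw),(cv2.approxPolyDP(kw,1.5,True).reshape(-1,2)+[x0,y0]).tolist())
```

```text
t 32.88 pos [0.539  0.2005 0.3048] tilt 27.51 az -1.4 xaxis [0.102 0.994 0.04 ] q [ 0.394 -0.407  1.881 -0.201  1.23   0.531] F [-0.9 -0.5 -0. ] op 0.0901 gf 0.0
blob px [330. 298.] area 535.5 boardx 0.106..0.191 y -0.058..0.044
scene 805.0 [[370, 145], [365, 146], [349, 164], [358, 187], [362, 188], [380, 169]] blade 130.5 [[380, 164], [381, 170], [366, 188], [359, 188], [362, 194], [365, 194], [383, 173]]
scene 811.0 [[369, 145], [363, 146], [348, 165], [356, 183], [363, 188], [380, 169]] blade 125.5 [[381, 165], [380, 171], [366, 188], [359, 188], [362, 194], [365, 194], [383, 173]]
side 461.0 [[285, 140], [285, 143], [295, 141], [293, 146], [316, 178], [312, 182], [314, 184], [321, 184], [318, 179], [321, 176], [329, 181], [326, 184], [332, 184], [299, 141], [300, 138], [312, 135]] blade 1.0 [[320, 178]]
side 436.0 [[285, 141], [296, 141], [292, 145], [315, 177], [314, 184], [321, 184], [318, 179], [320, 176], [323, 179], [325, 176], [332, 184], [297, 140], [312, 135]] blade 0.5 [[321, 178]]
```

```bash
python3 -c "
from plant import robot
print(robot.close_job())"
```

```text
the job is handed in; nothing more can be done
None
```

I pushed all three pads into the tray, slid the scraper back down to the bottom of its holder, released it only there, and handed the job in at 33 s; joint 2 read -0.892 against its -0.89 limit a few times, and a failed first grasp left the scraper leaning further before I re-gripped it.

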